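Fit the spacer ring, find the loose bolt and hold its cover open

ROBOT

A 7-joint arm with a two-finger parallel gripper is mounted at the origin on the work surface. World frame = base frame: x ahead of the robot, y to its left, z up, the work surface at z = 0. Lengths are in mm, angles in rad, forces in N, time in s.
With the tool pointing down it reaches from about 400 to 875 mm from the base axis. Payload 4.4 kg.
Tool frame: the origin (TCP) lies at the very end of the fingers, on their centre line; the grasp point (between the pads) lies 19 mm behind it; z points along the fingers, y is the direction in which the jaws open and shut (so a half turn about z gives the same grasp; the last joint's range is limited). The gripper opens to 85 mm and grips with 20 to 120 N. Pads are 22 mm wide; open, the fingers measure 114 mm over their backs; the gripper's body (76 mm by 85 mm) begins 54 mm behind the grasp point. The pads swing forward as they close: fully open they stand 13 mm farther back than shut.
Start: joints at [-1.247, 0.628, 0.038, 1.517, -0.027, 0.996, -0.02], TCP at [246.98, 601.264, 231.313] pointing down, gripper open.
Joint ranges: [-3.06, 3.06], [-0.37, 2.12], [-1.25, 1.32], [0.18, 2.47], [-1.1, 4.24], [0.23, 1.98], [-2.94, 2.94]. Speed limits (rad/s): [2.57, 2.57, 3.14, 3.14, 3.14, 3.14, 3.14].

INTERFACE

Orientations are given as [roll, pitch, yaw] about the fixed x, y, z axes, in that order (R = Rz(yaw) Ry(pitch) Rx(roll)).
In Python, from cell import ctrl gives the robot as it stands. The module is installed in compiled form; this text tells all that it offers.
- The arm moves only by the shell command python3 -m jog 'ROWS'. ROWS is text: rows parted by semicolons, each of 7 numbers parted by spaces: the shift along the tool's x, y, z in mm, then the turn, a rotation vector about the tool's x, y, z in degrees, then the opening, from -1 (shut) to 1 (fully open). In form: x y z wx wy wz claw; .... A call has 1 to 8 rows; each row is the pose to reach, as a shift and turn from the pose commanded when the call began, along the tool's axes at that moment; what a row does not reach only later rows make up. A row lasts 1/8 s, in which the tool goes at most 62.5 mm and 10.7 degrees, less where a joint would pass 70% of its speed; a pose out of reach is approached as far as the arm can. A call with a gripper value outside its range is refused whole. The fingers move at their own pace and stop on an object; the grip force is fixed at half the most. Time passes only in rows, so rows that repeat a pose let the fingers close. It gives the time, the measured TCP pose, the force and the opening at its end, in the units of the state.
- ctrl.read_state(): the state, without advancing time (a new reading comes with each control period).
- ctrl.get_image(name): name is "scene" or "top" or "wrist"; returns a dict with "image" (480x640x3 uint8, red, green, blue), "z_map" (480x640 float32, mm along the optical axis (not along the pixel's ray), 0 where there is no reading), "vertical_fov" (degrees; the focal length in pixels is half the picture's height over the tangent of half this angle, whatever the lens; pixels are square), "cx", "cy" (the principal point, pixels), "extrinsics" (4x4, takes a point from world to camera coordinates); the wrist camera has in their place "hand_eye" (4x4, takes a point from camera to tool coordinates, whose origin is the TCP and whose axes are the flange's). Camera axes: x right, y down, z forward; pixel columns grow to the right and rows downward; lengths in mm; the calibration is good to about 2 mm. A picture is of the moment at which its call begins: read the wrist's pose just before it.
- ctrl.finish_job(): hands the job in, once; it reports no verdict.
The state is a dict: "clock": time; "qpos": joint angles; "qd": joint speeds; "tau": joint torques, N m; "eef_pos": TCP position; "tool_rot": TCP orientation; "force": force on the tool from outside, world axes, zero at the start; "torque": the same for the moment, N m; "width": finger opening in mm.
Only numpy, scipy, OpenCV 4.12 (cv2) and the standard library are available. Lean on these libraries where they do the work, as an engineer would, in place of code of your own. Each camera call takes 0.05 s, during which the arm holds its last target.

TASK

Finish and check the hub fixture: first lower the loose spacer ring over the fixture's post until it lies on its seat, without dropping it, and let go of it. Then tap the bolt heads gently from above until you find the loose one, which drops a few millimetres and stays down; lift the tab of the hinged cover around that bolt to at least 45 degrees and finish still holding the cover open so that it can be retightened. Leave the other two covers shut, the ring on its post and everything else on the bench where it is.

Things in the scene. Friction and masses are not known exactly. Their poses are not given: they have to be found in the camera images.
- fixture: Aluminium hub fixture fixed to the bench: a rectangular block 84 mm deep (its x), 310 mm long (its y, from -150 to +160 mm), top face 40 mm above the bench. Origin on the bench surface; x points away from the robot side to the hinge side, y along the row of bolts towards the post, z up. Its position and yaw differ every time (yaw up to 0.3 rad either way). The front face is at x = -36 mm.
- post_seat (a point): Where the ring belongs: centre of the top face of the round steel boss (46 mm diameter, 10 mm high) near the +y end of the fixture, 50 mm above the bench, from which the upright steel post rises: 20 mm diameter, 35 mm tall, top bevelled to 12 mm. Axes as the fixture's. The nearest bolt is 90 mm away.
- ring: The steel spacer ring to fit: outer diameter 50 mm, hole 27 mm, 12 mm thick, 0.13 kg (varies a little), lying flat and loose on the bench to the left of the fixture. Origin at the centre of its underside, z along its axis. It has the same shape either side up.
- ring_mid (a point): Centre of the spacer ring, 6 mm above its underside.
- bolt_1 (a joint): How far bolt 1 has dropped into the block (m), 0 at the start and 0.006 at most. A tight bolt gives less than 2 mm however it is pressed; the loose one, pushed down with about 4 N or more, drops the full 6 mm and stays down. Which of the three is loose changes every time and cannot be seen beforehand.
- bolt_1_top (a point): Centre of the flat top of bolt 1's round steel head, 18 mm diameter; at the start 60 mm above the bench and 14 mm above the cover plate around it (fixture frame x = -4, y = -115 mm). Bolts stand 75 mm apart. It moves with the bolt; axes as the fixture's.
- cover_1 (a joint): Opening angle (rad) of the hinged steel lock cover around bolt 1: 0 shut (lying flat), to 1.4 at its stop. A 4 mm plate, 42 mm wide, top face 46 mm above the bench, with a square hole through which the bolt head stands out (opening it never touches the bolt). Its own weight and a light spring (together about 1 to 1.5 N at the tab) shut it whenever it is let go.
- tab_1 (a point): Centre of the lift tab at the free end of cover 1: a steel block 16 mm wide (along the hinge, fixture y), 14 mm along the cover, 20 mm high; shut, it is 44 mm above the bench at fixture x = -60 mm, clear of the block, nothing beneath it. The hinge line lies along fixture y at x = +38 mm, 44 mm up: opening carries the tab up and towards +x. Pinched by its 16 mm faces it turns between the fingers.
- bolt_2 (a joint): How far bolt 2 has dropped into the block (m), 0 at the start and 0.006 at most. A tight bolt gives less than 2 mm however it is pressed; the loose one, pushed down with about 4 N or more, drops the full 6 mm and stays down. Which of the three is loose changes every time and cannot be seen beforehand.
- bolt_2_top (a point): Centre of the flat top of bolt 2's round steel head, 18 mm diameter; at the start 60 mm above the bench and 14 mm above the cover plate around it (fixture frame x = -4, y = -40 mm). Bolts stand 75 mm apart. It moves with the bolt; axes as the fixture's.
- cover_2 (a joint): Opening angle (rad) of the hinged steel lock cover around bolt 2: 0 shut (lying flat), to 1.4 at its stop. A 4 mm plate, 42 mm wide, top face 46 mm above the bench, with a square hole through which the bolt head stands out (opening it never touches the bolt). Its own weight and a light spring (together about 1 to 1.5 N at the tab) shut it whenever it is let go.
- tab_2 (a point): Centre of the lift tab at the free end of cover 2: a steel block 16 mm wide (along the hinge, fixture y), 14 mm along the cover, 20 mm high; shut, it is 44 mm above the bench at fixture x = -60 mm, clear of the block, nothing beneath it. The hinge line lies along fixture y at x = +38 mm, 44 mm up: opening carries the tab up and towards +x. Pinched by its 16 mm faces it turns between the fingers.
- bolt_3 (a joint): How far bolt 3 has dropped into the block (m), 0 at the start and 0.006 at most. A tight bolt gives less than 2 mm however it is pressed; the loose one, pushed down with about 4 N or more, drops the full 6 mm and stays down. Which of the three is loose changes every time and cannot be seen beforehand.
- bolt_3_top (a point): Centre of the flat top of bolt 3's round steel head, 18 mm diameter; at the start 60 mm above the bench and 14 mm above the cover plate around it (fixture frame x = -4, y = 35 mm). Bolts stand 75 mm apart. It moves with the bolt; axes as the fixture's.
- cover_3 (a joint): Opening angle (rad) of the hinged steel lock cover around bolt 3: 0 shut (lying flat), to 1.4 at its stop. A 4 mm plate, 42 mm wide, top face 46 mm above the bench, with a square hole through which the bolt head stands out (opening it never touches the bolt). Its own weight and a light spring (together about 1 to 1.5 N at the tab) shut it whenever it is let go.
- tab_3 (a point): Centre of the lift tab at the free end of cover 3: a steel block 16 mm wide (along the hinge, fixture y), 14 mm along the cover, 20 mm high; shut, it is 44 mm above the bench at fixture x = -60 mm, clear of the block, nothing beneath it. The hinge line lies along fixture y at x = +38 mm, 44 mm up: opening carries the tab up and towards +x. Pinched by its 16 mm faces it turns between the fingers.
- spigot: Bystander: loose steel turned part, a 72 mm flange with a 22 mm stem, 72 mm tall, behind the fixture. Origin under its centre.
- bushing: Bystander: small brass bushing, 28 mm diameter, 24 mm tall, in front of the post end of the fixture. Origin under its centre.
- bearing_race: Bystander: thin large steel ring, 84 mm outside, 64 mm inside, 10 mm thick; not the spacer ring. Origin under its centre.
- driver: Bystander: hand screwdriver lying on the bench to the right. Origin under it.
- step_block: Bystander: aluminium block 60 x 60 x 30 mm carrying a stepped steel bush, 68 mm tall in all, behind the fixture. Origin under its centre.
- grease_jar: Bystander: white jar with black lid, 56 mm diameter, 70 mm tall, to the right behind the fixture. Origin under its centre.
- spare_bolt: Bystander: spare bolt standing on its 18 mm head, 42 mm tall, in front of the fixture's right end. Origin under its centre.
Things that resemble listed ones, but are neither listed nor needed, are in the scene too. Leave any blue or orange look-alike of the ring alone.

How it is judged (in metres and radians):
On the way, in this order (a step that is already met when the one before it is completed fails the run):
1. the spacer ring lies on its seat around the post, released (horizontal distance between ring_mid and post_seat below 0.006 m and z of ring_mid in the frame of post_seat below 0.009 m and (angle between ring's own z axis and vertical below 0.1 rad or angle between ring's own z axis and vertical above 3.04 rad) and contact force between the fingers and ring below 0.1 N), for 0.2 s.
2. the loose bolt has been found: tapped, it has dropped more than 4 mm (value of joint any of bolt_1, bolt_2, bolt_3 above 0.004 m), for 0.1 s.
3. the cover of the loose bolt is lifted (((value of joint bolt_1 above 0.004 m and value of joint cover_1 above 0.75 rad and velocity of joint cover_1 between -0.2 and 0.2 rad/s and contact force between the fingers and cover_1 above 0.3 N and value of joint each of cover_2, cover_3 below 0.1 rad) or (value of joint bolt_2 above 0.004 m and value of joint cover_2 above 0.75 rad and velocity of joint cover_2 between -0.2 and 0.2 rad/s and contact force between the fingers and cover_2 above 0.3 N and value of joint each of cover_1, cover_3 below 0.1 rad) or (value of joint bolt_3 above 0.004 m and value of joint cover_3 above 0.75 rad and velocity of joint cover_3 between -0.2 and 0.2 rad/s and contact force between the fingers and cover_3 above 0.3 N and value of joint each of cover_1, cover_2 below 0.1 rad))), for 0.2 s.
At the end, for the whole second after the job is handed in: The ring is on its seat around the post (within 6 mm of the axis, its middle less than 9 mm above the seat, flat), not held; the bolt that dropped more than 4 mm has its cover open by more than 0.75 rad, still, carried by the fingers (more than 0.3 N); the other two covers are shut (under 0.1 rad) (all of step 1 and ((value of joint bolt_1 above 0.004 m and value of joint cover_1 above 0.75 rad and velocity of joint cover_1 between -0.2 and 0.2 rad/s and contact force between the fingers and cover_1 above 0.3 N and value of joint each of cover_2, cover_3 below 0.1 rad) or (value of joint bolt_2 above 0.004 m and value of joint cover_2 above 0.75 rad and velocity of joint cover_2 between -0.2 and 0.2 rad/s and contact force between the fingers and cover_2 above 0.3 N and value of joint each of cover_1, cover_3 below 0.1 rad) or (value of joint bolt_3 above 0.004 m and value of joint cover_3 above 0.75 rad and velocity of joint cover_3 between -0.2 and 0.2 rad/s and contact force between the fingers and cover_3 above 0.3 N and value of joint each of cover_1, cover_2 below 0.1 rad))); the arm keeps its last pose, push and grip.
It fails at once if the cover of a bolt that has not been found loose is opened (over 0.3 rad) ((value of joint cover_1 above 0.3 rad and value of joint bolt_1 below 0.003 m) or (value of joint cover_2 above 0.3 rad and value of joint bolt_2 below 0.003 m) or (value of joint cover_3 above 0.3 rad and value of joint bolt_3 below 0.003 m)).
It fails at once if a bolt is struck or pressed with more than 50 N (contact force between any of the arm, the fingers and bolt_1 above 50 N or contact force between any of the arm, the fingers and bolt_2 above 50 N or contact force between any of the arm, the fingers and bolt_3 above 50 N).
It fails at once if the ring is dropped (free of the fingers and faster than 0.6 m/s) (contact force between the fingers and ring below 0.05 N and linear speed of ring above 0.6 m/s).
It fails at once if a bystander is moved more than 30 mm (distance of any of spigot, bushing, bearing_race, driver, step_block, grease_jar, spare_bolt from where it was at the start of the episode above 0.03 m).
It also fails if it takes over 64 s, if anything falls off the work surface, if the arm or the gripper's body presses on something with over 40 N, if the wrist force passes 120 N, or if a joint passes its speed limit or range.

## Working session

There is one attempt and no reset: what is moved stays moved. The work goes in short steps, Python scripts to look and compute and a shell command to move; the robot and the scene stay as the last step left them, time stands still between calls to the robot, and variables do not carry over. Pictures are saved under pics/ and viewed, and the job is handed in when it is done.

```bash
mkdir -p pics; ls; cat > h.py <<'E'
import numpy as np, cv2
from scipy.spatial.transform import Rotation as R
from cell import ctrl
def snap(n,f=None):
    s=ctrl.read_state(); d=ctrl.get_image(n)
    if f: cv2.imwrite('pics/'+f,d['image'][:,:,::-1])
    d['s']=s; return d
def pts(d):
    z=d['z_map'].astype(float); h,w=z.shape
    f=h/2/np.tan(np.radians(d['vertical_fov'])/2)
    v,u=np.mgrid[:h,:w]
    P=np.stack([(u-d['cx'])/f*z,(v-d['cy'])/f*z,z],-1)
    if 'extrinsics' in d:
        T=np.linalg.inv(d['extrinsics'])
    else:
        s=d['s'];T=np.eye(4);T[:3,:3]=R.from_euler('xyz',s['tool_rot']).as_matrix();T[:3,3]=s['eef_pos'];T=T@d['hand_eye']
    W=P@T[:3,:3].T+T[:3,3]; W[z==0]=np.nan
    return W
def st():
    s=ctrl.read_state()
    for k in ('clock','qpos','eef_pos','tool_rot','force','width'): print(k,np.round(s[k],3))
    return s
E
python3 - <<'E'
from h import *
s=st(); 
for n in ('top','scene','wrist'):
    d=snap(n,n+'0.png'); print(n,{k:np.round(v,3).tolist() for k,v in d.items() if k not in('image','z_map','s')})
    np.save(n+'0.npy',pts(d))
E
```

```text
pics
clock 0.0
qpos [-1.247  0.629  0.038  1.518 -0.027  0.996 -0.02 ]
eef_pos [246.737 600.678 230.379]
tool_rot [-3.14   0.     2.752]
force [-0.43   0.243 -0.44 ]
width 85.193
top {'vertical_fov': 44.389, 'cx': 324.504, 'cy': 237.27, 'extrinsics': [[-0.027, -0.999, -0.02, 50.148], [-0.989, 0.029, -0.145, 575.278], [0.145, 0.016, -0.989, 1130.405], [0.0, 0.0, 0.0, 1.0]]}
scene {'vertical_fov': 48.23, 'cx': 318.868, 'cy': 236.193, 'extrinsics': [[-0.65, 0.76, -0.005, 377.276], [0.505, 0.428, -0.749, -247.9], [-0.567, -0.49, -0.662, 1614.867], [0.0, 0.0, 0.0, 1.0]]}
wrist {'vertical_fov': 60.611, 'cx': 318.076, 'cy': 235.727, 'hand_eye': [[0.0, -0.945, -0.327, 83.847], [1.0, -0.0, 0.001, -0.713], [-0.001, -0.327, 0.945, -141.544], [0.0, 0.0, 0.0, 1.0]]}
```

View pics/top0.png

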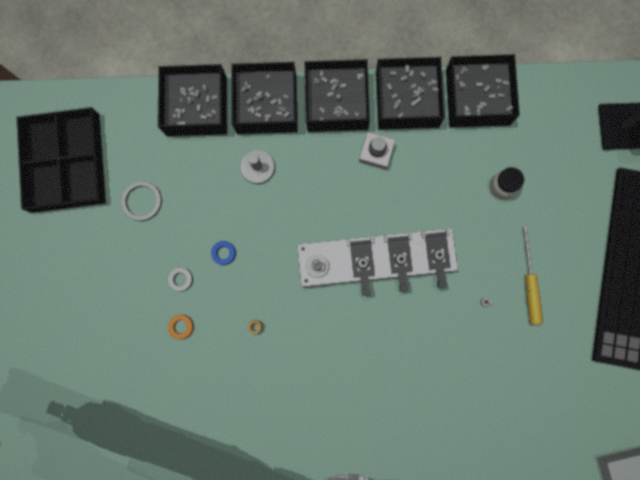

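View pics/scene0.png

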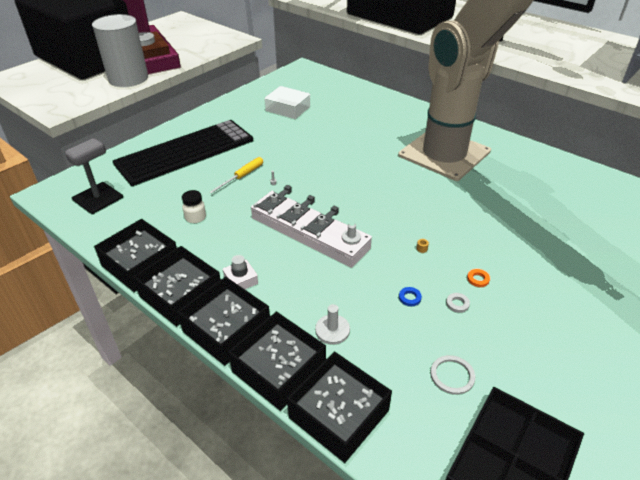

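View pics/wrist0.png

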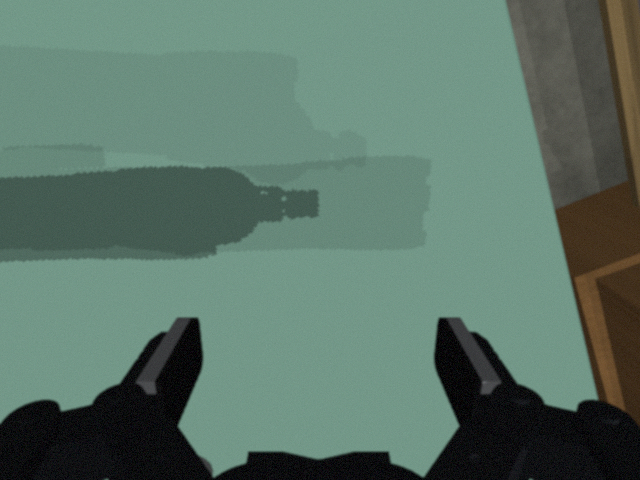

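Top view: grey ring at (180,279), post at (318,266), bolts at about (363,262), (401,258) and (439,254). There are blue and orange look-alikes at (223,252) and (180,327). Next I measure these in world coordinates.

```bash
python3 - <<'E'
from h import *
W=np.load('top0.npy'); S=np.load('scene0.npy')
def comp(W,box,zl,zh):
    u0,u1,v0,v1=box; P=W[v0:v1,u0:u1].reshape(-1,3); P=P[(P[:,2]>zl)&(P[:,2]<zh)]; return P
# table
print('table',np.nanmedian(W[300:400,300:400,2]),np.nanmedian(W[200:230,80:120,2]))
P=comp(W,(163,197,264,294),6,20); print('ring',len(P),P.mean(0),P.min(0),P.max(0),np.median(P[:,2]))
print('ring circ',cv2.minEnclosingCircle(P[:,:2].astype(np.float32)))
P=comp(W,(290,465,220,295),36,43); print('top',len(P)); r=cv2.minAreaRect(P[:,:2].astype(np.float32)); print(r, P[:,2].mean())
print(cv2.boxPoints(r))
P=comp(W,(290,345,240,290),70,100); print('post',len(P),P.mean(0),P.max(0))
P=comp(W,(290,345,240,290),47,55); print('boss',len(P),P.mean(0),cv2.minEnclosingCircle(P[:,:2].astype(np.float32)))
for b in((350,378),(388,415),(426,455)):
    P=comp(W,(*b,235,275),55,75); print('bolt',len(P),P.mean(0))
    P=comp(W,(*b,270,300),35,75); print('tab',len(P),P.mean(0))
P=S[220:265,320:375].reshape(-1,3);P=P[(P[:,2]>75)];print('scene post',len(P),P.mean(0),P.max(0))
P=S[285:315,440:475].reshape(-1,3);P=P[(P[:,2]>6)&(P[:,2]<20)];print('scene ring',len(P),P.mean(0),cv2.minEnclosingCircle(P[:,:2].astype(np.float32)))
E
```

```text
table -0.40509116729776906 0.023751122489670706
ring 345 [503.33362702 331.78106243  11.12052033] [479.29953462 307.39069472   6.05168331] [528.86739863 356.40620146  19.09257272] 11.135085853695045
ring circ ((503.7821044921875, 332.1316223144531), 25.333532333374023)
top 3702
((519.0593872070312, -69.74220275878906), (115.18297576904297, 309.9285583496094), 4.175616264343262) 39.72257068869796
[[ 450.33722   80.61728]
 [ 472.9043  -228.48859]
 [ 587.78156 -220.10168]
 [ 565.2145    89.00418]]
post 55 [518.10105947  50.19788172  82.08784398] [527.45220904  58.89815489  89.41400513]
boss 306 [519.00569546  50.56023578  49.87059138] ((516.5719604492188, 38.39231491088867), 34.88439178466797)
bolt 64 [521.46366853 -39.36379785  59.60956088]
tab 419 [491.4228438  -40.69188101  44.88178879]
bolt 65 [ 527.03089611 -114.0471383    60.02457746]
tab 307 [ 491.34295312 -115.08462231   45.44285084]
bolt 65 [ 533.3371773  -188.45030838   59.37989461]
tab 211 [ 490.76673594 -190.01264537   46.07990658]
scene post 45 [525.94263406  51.43731089  81.35378484] [532.56946629  59.22891805  86.51566926]
scene ring 286 [508.65243033 331.50852171  11.94494914] ((484.9602355957031, 332.5435485839844), 48.17983627319336)
```

```bash
cat >> h.py <<'E'
def go(x,y,z,yaw=None,tilt=None):
    "shift (tool axes) + rotvec (deg) from now to the target"
    s=ctrl.read_state(); A=R.from_euler('xyz',s['tool_rot'])
    d=A.inv().apply(np.array([x,y,z])-s['eef_pos'])
    rv=np.zeros(3)
    if yaw is not None:
        B=R.from_euler('xyz',[np.pi,0,yaw]); 
        if tilt is not None: B=R.from_rotvec(tilt)*B
        rv=np.degrees((A.inv()*B).as_rotvec())
    print('at',np.round(s['eef_pos'],1),'rot',np.round(s['tool_rot'],3),'t',round(s['clock'],2),'F',np.round(s['force'],1),'w',round(float(s['width']),1))
    print('shift',np.round(d,1),'turn',np.round(rv,1))
E
python3 -c "
from h import *
go(503.5,332,140,np.pi+.08)"
```

```text
at [246.8 600.8 230.6] rot [-3.14  -0.     2.752] t 0.15 F [-0.1  0.4  0. ] w 85.2
shift [-339.6 -151.    90.8] turn [ -0.1  -0.  -26.9]
```

```bash
python3 -m jog '-48 -21 13 0 0 -4 1; -97 -43 26 0 0 -8 1; -145 -65 39 0 0 -12 1; -194 -86 52 0 0 -16 1; -243 -108 65 0 0 -20 1; -291 -129 78 0 0 -24 1; -340 -151 91 0 0 -27 1; -340 -151 91 0 0 -27 1'; python3 - <<'E'
from h import *
go(503.5,332,3,np.pi+.08)
d=snap('wrist','w1.png'); W=pts(d); np.save('w1.npy',W)
P=W.reshape(-1,3); m=(P[:,2]>7)&(P[:,2]<16)&(abs(P[:,0]-503)<45)&(abs(P[:,1]-332)<45);P=P[m]
print(len(P),P.mean(0),cv2.minEnclosingCircle(P[:,:2].astype(np.float32)))
E
```

```text
clock: 1.15
eef_pos: [507.7, 325.8, 138.8]
tool_rot: [-3.137, -0.0, -3.07]
force: [0.1, 0.6, -0.6]
width: 85.4
at [507.7 325.8 138.8] rot [-3.137 -0.    -3.07 ] t 1.15 F [ 0.1  0.6 -0.6] w 85.4
shift [  3.7   7.2 135.8] turn [-0.3 -0.  -0.5]
2824 [503.21489762 330.83058398  10.6314558 ] ((504.3492126464844, 330.90118408203125), 24.994449615478516)
```

View pics/w1.png

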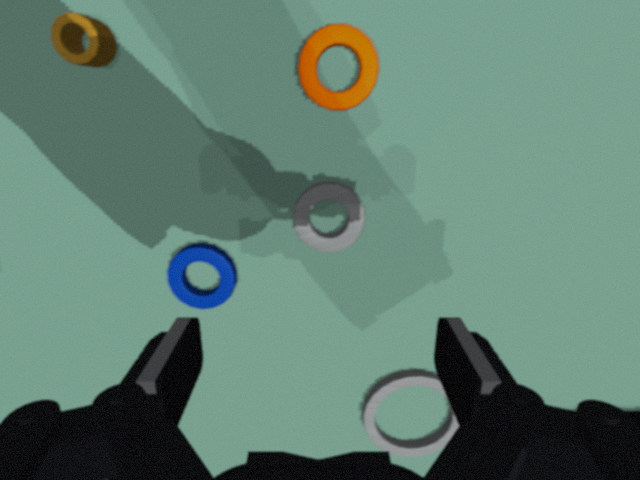

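The wrist view shows the grey ring at (328,216), clear of the blue ring at (202,276) and the orange ring at (338,67).

```bash
python3 -c "
from h import *
go(503.8,331.3,3,np.pi+.08)"
```

```text
at [505.5 329.4 139.4] rot [-3.140e+00 -1.000e-03 -3.066e+00] t 1.2 F [ 0.4  1.5 -0.4] w 85.5
shift [  1.4   2.3 136.4] turn [-0.1 -0.1 -0.2]
```

```bash
python3 -m jog '0 0 40 0 0 0 1; 0 0 75 0 0 0 1; 0 0 100 0 0 0 1; 0 0 100 0 0 0 1; 0 0 100 0 0 0 1'; python3 - <<'E'
from h import *
go(503.5,331.5,3,np.pi+.08)
d=snap('wrist','w2.png'); W=pts(d)
P=W.reshape(-1,3); m=(P[:,2]>7)&(P[:,2]<16)&(abs(P[:,0]-503)<40)&(abs(P[:,1]-332)<40);P=P[m]
print(len(P),P.mean(0),P.min(0),P.max(0),cv2.minEnclosingCircle(P[:,:2].astype(np.float32)))
E
```

```text
clock: 1.82
eef_pos: [504.0, 333.9, 41.3]
tool_rot: [3.14, 0.001, -3.059]
force: [0.5, 0.5, 0.2]
width: 85.1
at [504.  333.9  41.3] rot [ 3.140e+00  1.000e-03 -3.059e+00] t 1.82 F [0.5 0.5 0.2] w 85.1
shift [ 0.8 -2.4 38.3] turn [0.1 0.1 0.2]
5959 [502.75882712 330.58556333  10.6348378 ] [479.51817269 306.00011414   7.00054293] [529.33734575 355.86724919  12.95358695] ((504.4158020019531, 331.0074768066406), 25.178321838378906)
```

View pics/w2.png

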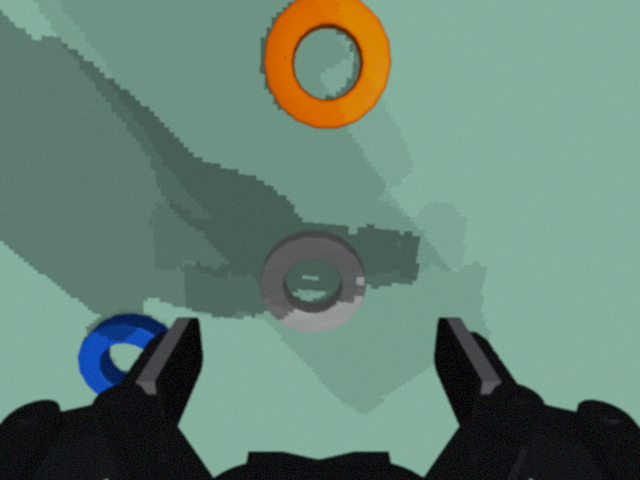

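```bash
python3 -m jog '0 -2 15 0 0 0 1; 0 -2 28 0 0 0 1; 0 -2 37 0 0 0 1; 0 -2 37 0 0 0 1; 0 -2 37 0 0 0 1; 0 -2 37 0 0 0 -1; 0 -2 37 0 0 0 -1; 0 -2 37 0 0 0 -1';python3 -m jog '0 0 0 0 0 0 -1; 0 0 0 0 0 0 -1; 0 0 0 0 0 0 -1; 0 0 0 0 0 0 -1'
```

```text
clock: 2.88
eef_pos: [504.5, 330.7, 4.6]
tool_rot: [3.141, 0.001, -3.06]
force: [-2.1, -1.2, 8.1]
width: 46.7
clock: 3.38
eef_pos: [504.5, 330.7, 4.6]
tool_rot: [3.141, 0.001, -3.06]
force: [-1.7, -0.7, 8.9]
width: 46.5
```

```bash
python3 -m jog '0 0 -20 0 0 0 -1; 0 0 -50 0 0 0 -1; 0 0 -80 0 0 0 -1; 0 0 -110 0 0 0 -1; 0 0 -130 0 0 0 -1; 0 0 -130 0 0 0 -1; 0 0 -130 0 0 0 -1'; python3 - <<'E'
from h import *
d=snap('wrist','w3.png'); W=pts(d)
go(518.4,50.4,140,np.pi+.08)
E
```

```text
clock: 4.25
eef_pos: [503.8, 330.0, 132.9]
tool_rot: [-3.141, -0.001, -3.06]
force: [-0.4, -0.2, -2.4]
width: 45.9
at [503.6 329.8 132.5] rot [-3.141e+00 -2.000e-03 -3.060e+00] t 4.3 F [-0.9 -0.3 -1.4] w 46.5
shift [   8.  -279.7   -7.2] turn [-0.1 -0.1  0.1]
```

View pics/w3.png

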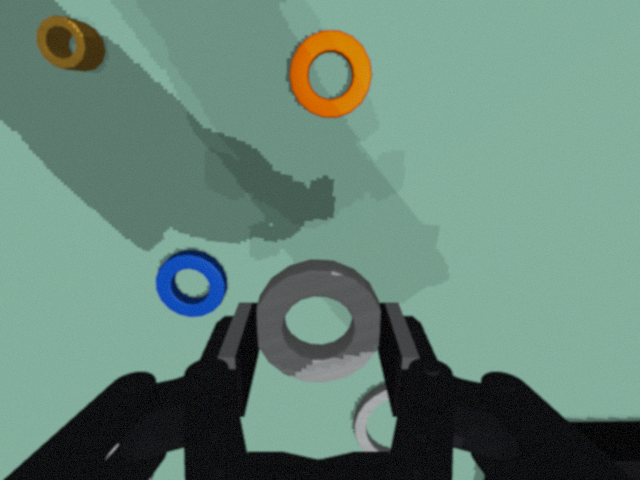

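```bash
python3 - <<'E'
from h import *
s=ctrl.read_state()
d=snap('wrist'); 
d2=dict(d); d2['extrinsics']=np.linalg.inv(d['hand_eye'])
P=pts(d2)  # tool frame
g=d['image'].astype(int)
Q=P[255:390,240:400].reshape(-1,3); Q=Q[np.isfinite(Q[:,0])]
Q=Q[(Q[:,2]>-40)&(Q[:,2]<30)]
print(np.histogram(Q[:,2],bins=14))
for lo,hi in((-16,-8),(-14,-4),(-12,2)):
    q=Q[(Q[:,2]>lo)&(Q[:,2]<hi)&(abs(Q[:,1])<25)]; 
    if len(q): print(lo,hi,len(q),q.mean(0),q.min(0),q.max(0))
im=np.vstack([g[250:400,200:440]]).astype(np.uint8)
cv2.imwrite('pics/w4.png',cv2.resize(im,None,fx=3,fy=3)[:,:,::-1])
# inner hole: contour of non-ring (depth far)
z=d['z_map'][255:390,240:400]; hole=(z>d['z_map'][318,318]-15).astype(np.uint8)
n,l,stt,c=cv2.connectedComponentsWithStats(hole,connectivity=4); k=l[65,78]; print(stt[k],c[k]+[240,255])
E
```

```text
(array([ 303,  237,  274,  299,  310,  316,  310,  321,  301,  881, 7807,
        759,  700,  258]), array([-39.9034085 , -36.60841152, -33.31341453, -30.01841755,
       -26.72342056, -23.42842358, -20.13342659, -16.8384296 ,
       -13.54343262, -10.24843563,  -6.95343865,  -3.65844166,
        -0.36344468,   2.93155231,   6.22654929]))
-16 -8 529 [  2.9229751    1.35707334 -12.08293235] [-11.88719022 -24.98621451 -15.98977497] [22.15838587 24.99736115 -8.01491861]
-14 -4 8673 [ 1.96902086 -0.49206827 -6.27992862] [-24.70558278 -24.98894896 -13.99989478] [25.00767526 24.97751793 -4.00075171]
-12 2 9907 [ 2.49948395 -0.55316958 -5.47404804] [-24.70558278 -24.98894896 -11.98172675] [25.13429564 24.97751793  1.99950586]
[  46   41   66   48 2382] [318.37993283 319.60873216]
```

View pics/w4.png

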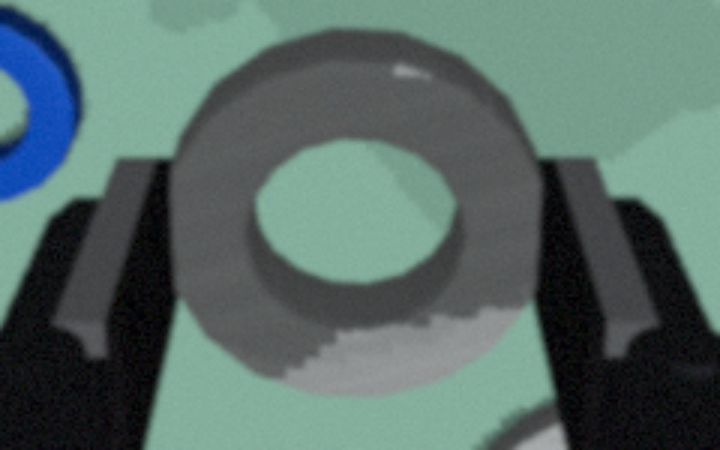

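```bash
cat >> h.py <<'E'
def ringtool():
    d=snap('wrist'); d2=dict(d); d2['extrinsics']=np.linalg.inv(d['hand_eye']); P=pts(d2)
    Q=P[240:400,230:410].reshape(-1,3); Q=Q[(abs(Q[:,2]+6.5)<2.5)&(np.hypot(Q[:,0],Q[:,1])<32)]
    A=np.c_[Q[:,:2],np.ones(len(Q))]; c,*_=np.linalg.lstsq(A,Q[:,2],rcond=None)
    m=abs(A@c-Q[:,2])<1; Q=Q[m]
    print('plane',c,'n',len(Q),'x',np.percentile(Q[:,0],[.3,99.7]),'y',np.percentile(Q[:,1],[.3,99.7]),'mean',Q.mean(0))
    print(cv2.minEnclosingCircle(Q[:,:2].astype(np.float32)))
E
python3 -c "
from h import *
ringtool(); go(518.4,50.4,140,np.pi+.08)"
```

```text
plane [ 1.35980009e-04 -2.96610231e-05 -6.08796923e+00] n 7296 x [-23.67189438  24.3164654 ] y [-25.17510305  26.07483027] mean [ 1.62082165 -0.61501442 -6.1046081 ]
((5.421670913696289, -0.421816885471344), 30.051599502563477)
at [503.6 329.9 132.2] rot [-3.141e+00 -2.000e-03 -3.060e+00] t 4.4 F [-0.5 -0.1 -0.5] w 46.3
shift [   8.  -279.8   -7.5] turn [-0.1 -0.1  0.1]
```

```bash
python3 -c "
from h import *
go(568,54.4,145,np.pi+.08)"; 
```

```text
at [503.6 329.9 132.2] rot [-3.141e+00 -2.000e-03 -3.060e+00] t 4.4 F [-0.5 -0.1 -0.5] w 46.3
shift [ -41.8 -279.9  -12.6] turn [-0.1 -0.1  0.1]
```

```bash
python3 -m jog '-5 -35 -6 0 0 0 -1; -10 -70 -12 0 0 0 -1; -17 -115 -12 0 0 0 -1; -24 -160 -12 0 0 0 -1; -31 -205 -12 0 0 0 -1; -37 -245 -12 0 0 0 -1; -42 -270 -12 0 0 0 -1; -42 -280 -12 0 0 0 -1';python3 -m jog '0 0 0 0 0 0 -1;0 0 0 0 0 0 -1;0 0 0 0 0 0 -1'; python3 - <<'E'
from h import *
s=ctrl.read_state(); go(518.4,50.4,115,np.pi+.08)
d=snap('wrist','w5.png'); d2=dict(d); d2['extrinsics']=np.linalg.inv(d['hand_eye']); P=pts(d2).reshape(-1,3)
W=pts(d).reshape(-1,3)
near=np.hypot(W[:,0]-518,W[:,1]-50)<40
for lo,hi in((78,95),(82,95),(47,53)):
    m=near&(W[:,2]>lo)&(W[:,2]<hi); print(lo,m.sum(),'tool',P[m].mean(0),'world',W[m].mean(0),W[m].min(0),W[m].max(0))
ringtool()
E
```

```text
clock: 5.4
eef_pos: [568.9, 52.6, 144.5]
tool_rot: [-3.141, -0.001, -3.063]
force: [-0.1, 0.6, -1.4]
width: 46.2
clock: 5.78
eef_pos: [568.6, 56.4, 145.3]
tool_rot: [3.141, -0.0, -3.058]
force: [-0.7, 0.2, -1.0]
width: 46.4
at [568.6  56.4 145.3] rot [ 3.141 -0.    -3.058] t 5.78 F [-0.7  0.2 -1. ] w 46.4
shift [50.6 -1.8 30.3] turn [ 0.  -0.   0.2]
78 755 tool [50.25697217 -3.63541245 63.61194927] world [518.84378414  48.59427353  81.68554829] [509.90485983  38.93042644  78.13483565] [529.49588501  58.16072698  85.92210519]
82 318 tool [50.10870196 -3.53592351 62.29913229] world [518.98342561  48.70485447  82.99842401] [511.29438913  40.05374658  82.00328441] [527.91150158  56.96419073  85.92210519]
47 3965 tool [50.74141419 -3.60969276 96.40307324] world [518.35376353  48.60319443  48.89449833] [497.25959063  26.06806632  47.01947335] [542.50234149  71.36352578  52.98758501]
plane [ 1.37117892e-03 -4.60302791e-04 -6.10292749e+00] n 7278 x [-23.54985177  24.33477716] y [-27.03670907  24.64299525] mean [ 1.67330037 -0.64222119 -6.12514736]
((5.390434265136719, -0.48508644104003906), 30.076889038085938)
```

View pics/w5.png

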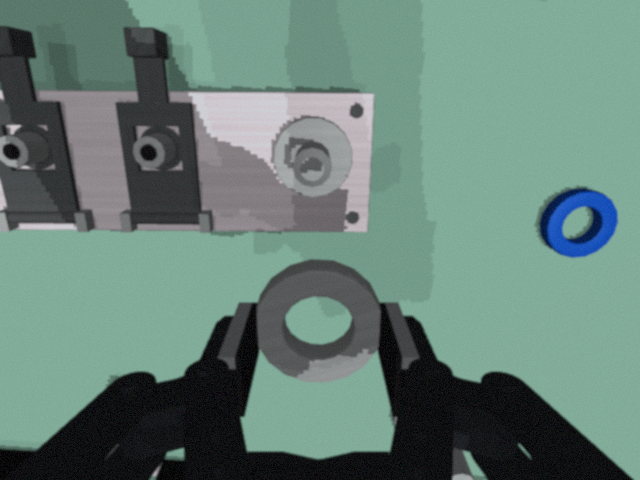

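Post top at (311,163), ring hole at (318,320). In the tool frame the offset is about (49.3, -3.0).

```bash
python3 -m jog '20 -1 0 0 0 0 -1; 40 -3 0 0 0 0 -1; 49.3 -3 15 0 0 0 -1; 49.3 -3 35 0 0 0 -1; 49.3 -3 45 0 0 0 -1; 49.3 -3 45 0 0 0 -1; 49.3 -3 45 0 0 0 -1; 49.3 -3 45 0 0 0 -1'; python3 - <<'E'
from h import *
go(518.9,49.2,56,np.pi+.08)
d=snap('wrist','w6.png'); go(518.9,49.2,56,np.pi+.08)
im=d['image'][220:420,200:440]
cv2.imwrite('pics/w6c.png',cv2.resize(im,None,fx=3,fy=3)[:,:,::-1])
d=snap('scene','s6.png'); cv2.imwrite('pics/s6c.png',cv2.resize(d['image'][150:290,240:420],None,fx=4,fy=4)[:,:,::-1])
E
```

```text
clock: 6.88
eef_pos: [520.5, 47.8, 100.9]
tool_rot: [3.141, 0.001, -3.06]
force: [0.1, -0.2, -1.5]
width: 46.5
at [520.5  47.8 100.9] rot [ 3.141e+00  1.000e-03 -3.060e+00] t 6.88 F [ 0.1 -0.2 -1.5] w 46.5
shift [ 1.6  1.5 44.9] turn [0.  0.1 0.1]
at [520.4  47.8 100.8] rot [ 3.142e+00  1.000e-03 -3.060e+00] t 6.92 F [ 0.2 -0.1 -1.9] w 46.5
shift [ 1.5  1.5 44.8] turn [0.  0.1 0.1]
```

View pics/w6c.png

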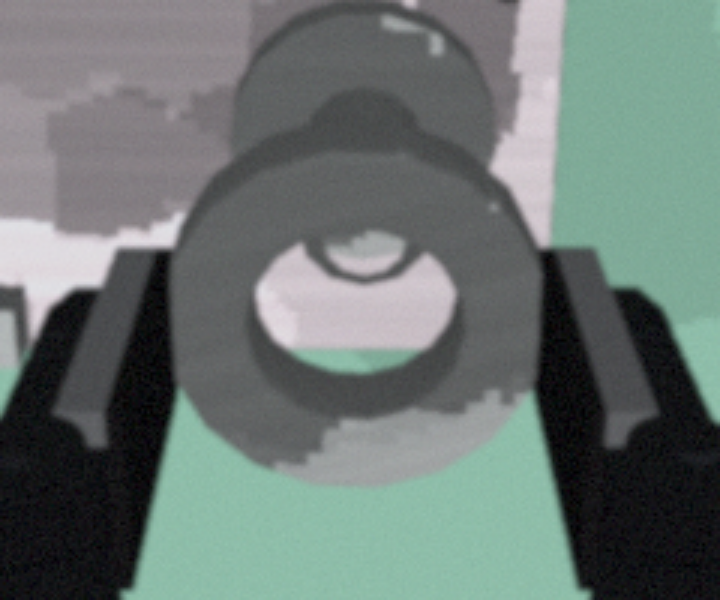

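View pics/s6c.png

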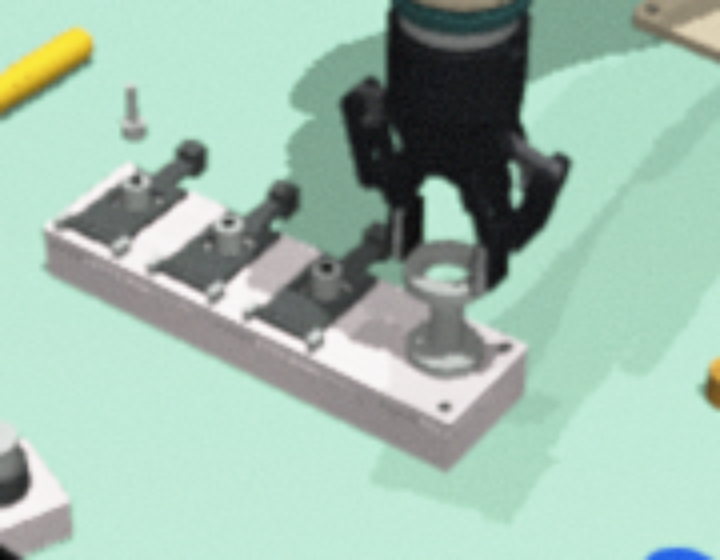

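```bash
python3 -m jog '1.5 1.3 0 0 0 0 -1; 1.5 1.3 3 0 0 0 -1; 1.5 1.3 10 0 0 0 -1; 1.5 1.3 16 0 0 0 -1;1.5 1.3 20 0 0 0 -1;1.5 1.3 20 0 0 0 -1;1.5 1.3 20 0 0 0 -1'; python3 - <<'E'
from h import *
d=snap('wrist','w7.png'); go(518.9,49.2,56,np.pi+.08)
im=d['image'][220:420,200:440]
cv2.imwrite('pics/w7c.png',cv2.resize(im,None,fx=3,fy=3)[:,:,::-1])
E
```

```text
clock: 7.85
eef_pos: [518.5, 48.9, 80.3]
tool_rot: [3.142, 0.0, -3.06]
force: [0.4, 0.1, -0.8]
width: 46.4
at [518.5  48.9  80.4] rot [ 3.142  0.    -3.06 ] t 7.9 F [ 0.3  0.4 -1.4] w 46.2
shift [-0.4  0.2 24.4] turn [0.  0.  0.1]
```

View pics/w7c.png

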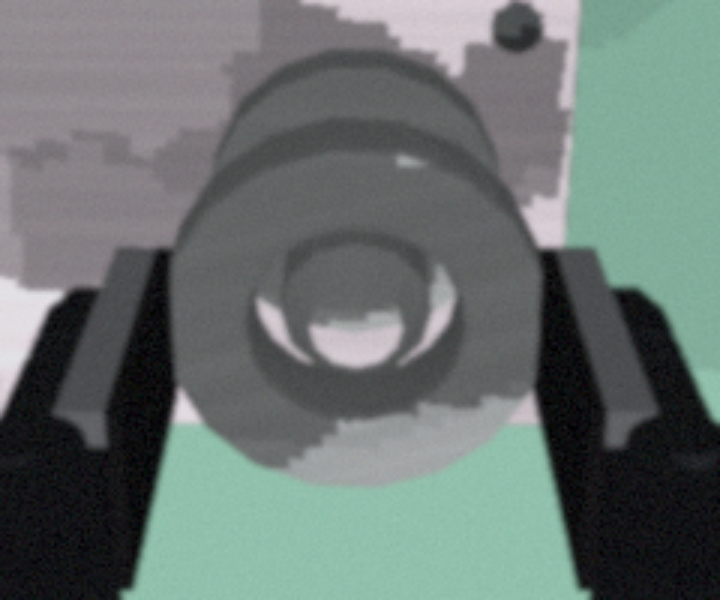

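Post centred in the hole (355,325 in the crop, hole centre 356,322). I lower it.

```bash
python3 -m jog '0 0 6 0 0 0 -1; 0 0 12 0 0 0 -1; 0 0 17 0 0 0 -1; 0 0 21 0 0 0 -1;0 0 23 0 0 0 -1;0 0 23 0 0 0 -1;0 0 23 0 0 0 -1'; python3 -c "
from h import *
go(518.9,49.2,56,np.pi+.08)"
```

```text
clock: 8.78
eef_pos: [518.5, 48.9, 57.4]
tool_rot: [3.142, 0.0, -3.06]
force: [-0.1, -0.1, -1.4]
width: 46.7
at [518.5  48.9  57.4] rot [ 3.142  0.    -3.06 ] t 8.78 F [-0.1 -0.1 -1.4] w 46.7
shift [-0.4  0.2  1.4] turn [0.  0.  0.1]
```

```bash
python3 -m jog '0 0 0.7 0 0 0 -1; 0 0 1.4 0 0 0 -1;0 0 1.4 0 0 0 -1;0 0 1.4 0 0 0 -1'; python3 -m jog '0 0 0.5 0 0 0 -1; 0 0 1.0 0 0 0 -1;0 0 1.0 0 0 0 -1;0 0 1 0 0 0 -1'
```

```text
clock: 9.28
eef_pos: [518.4, 48.9, 55.9]
tool_rot: [3.142, -0.0, -3.06]
force: [-0.1, 0.3, -0.9]
width: 46.4
clock: 9.78
eef_pos: [518.4, 48.9, 54.9]
tool_rot: [3.142, -0.0, -3.06]
force: [0.6, 0.3, -2.1]
width: 46.4
```

```bash
python3 -m jog '0 0 0.4 0 0 0 -1; 0 0 0.8 0 0 0 -1;0 0 0.8 0 0 0 -1;0 0 0.8 0 0 0 -1'; python3 -m jog '0 0 0.4 0 0 0 -1; 0 0 0.8 0 0 0 -1;0 0 0.8 0 0 0 -1;0 0 0.8 0 0 0 -1'
```

```text
clock: 10.28
eef_pos: [518.4, 48.9, 54.6]
tool_rot: [-3.142, 0.0, -3.06]
force: [-1.0, -0.0, 5.9]
width: 46.3
clock: 10.78
eef_pos: [518.5, 48.9, 54.5]
tool_rot: [-3.141, 0.001, -3.06]
force: [-3.1, -0.5, 12.7]
width: 46.6
```

Contact on the seat (12.7 N). I release gently.

```bash
python3 -m jog '0 0 -1 0 0 0 0.2; 0 0 -1 0 0 0 0.3;0 0 -1 0 0 0 0.45;0 0 -1 0 0 0 0.5; 0 0 -1 0 0 0 0.5'; python3 -m jog '0 0 -10 0 0 0 0.5; 0 0 -30 0 0 0 0.5; 0 0 -55 0 0 0 0.5;0 0 -80 0 0 0 0.5;0 0 -90 0 0 0 0.5;0 0 -90 0 0 0 0.5;0 0 -90 0 0 0 0.5'; python3 - <<'E'
from h import *
d=snap('wrist','w8.png'); s=st(); W=pts(d).reshape(-1,3)
near=np.hypot(W[:,0]-518,W[:,1]-50)<45
for lo,hi in((76,95),(58,68)):
    m=near&(W[:,2]>lo)&(W[:,2]<hi); q=W[m]; print(lo,m.sum(),q.mean(0),np.percentile(q,[.5,99.5],axis=0))
E
```

```text
clock: 11.4
eef_pos: [518.3, 48.9, 54.2]
tool_rot: [3.142, -0.0, -3.06]
force: [0.4, 0.4, -0.1]
width: 64.1
clock: 12.28
eef_pos: [517.8, 48.8, 143.6]
tool_rot: [-3.142, -0.001, -3.06]
force: [-1.1, -0.3, -0.5]
width: 64.0
clock 12.325
qpos [-0.047  0.573 -0.149  1.961  0.138  0.62   1.367]
eef_pos [517.692  48.804 143.415]
tool_rot [-3.142e+00 -2.000e-03 -3.060e+00]
force [-0.271  0.242 -0.381]
width 64.328
76 683 [517.16837734  48.40043997  81.26794164] [[509.82100433  39.02562161  76.1365591 ]
 [529.20329405  58.02036627  84.68261668]]
58 3697 [515.98959404  48.31434511  60.82249027] [[494.31675513  24.7339288   58.21489858]
 [542.02559037  72.25110254  66.80572864]]
```

View pics/w8.png

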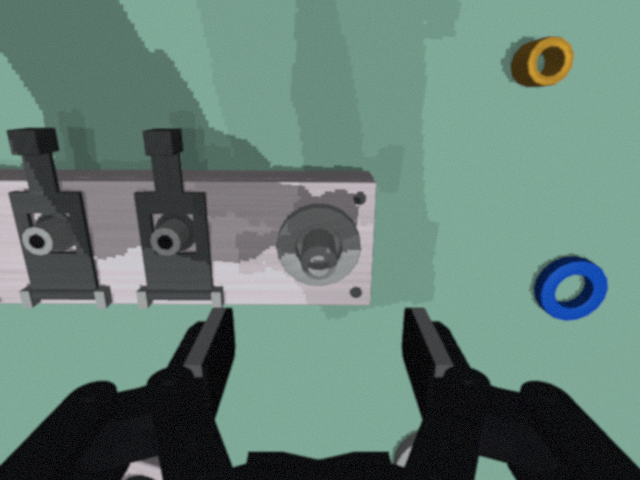

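Ring seated: its top reads about 61 mm, and it sits around the post at (318,255). Next are the bolts; bolt 3 shows at (165,242) and bolt 2 at (37,241).

```bash
python3 - <<'E'
from h import *
d=snap('wrist'); W=pts(d).reshape(-1,3)
for c in((521.8,-41.1),(527.8,-115.9)):
    m=(np.hypot(W[:,0]-c[0],W[:,1]-c[1])<15)&(W[:,2]>57.5)&(W[:,2]<65); q=W[m]; print(m.sum(),q.mean(0),np.percentile(q,[1,99],axis=0))
go(521.8,-41.1,72,np.pi+.08)
E
```

```text
660 [522.16700763 -41.06613778  58.91674615] [[514.09619824 -49.2526609   57.57848789]
 [530.5745242  -32.99738383  60.50636521]]
673 [ 527.85387671 -115.43088782   58.91183156] [[ 519.87711058 -123.99217563   57.57670822]
 [ 536.05060012 -107.44010037   60.58312231]]
at [517.7  48.8 143.4] rot [-3.142e+00 -2.000e-03 -3.060e+00] t 12.38 F [ 0.3 -0.2 -0.4] w 64.2
shift [  3.1 -90.   71.4] turn [-0.  -0.1  0.1]
```

```bash
python3 -m jog '1 -30 0 0 0 0 -1; 2 -60 0 0 0 0 -1; 3 -84 10 0 0 0 -1; 3 -90 30 0 0 0 -1; 3 -90 50 0 0 0 -1; 3 -90 65 0 0 0 -1; 3 -90 71 0 0 0 -1; 3 -90 71 0 0 0 -1'; python3 -m jog '0 0 0 0 0 0 -1; 0 0 2 0 0 0 -1; 0 0 4 0 0 0 -1; 0 0 6 0 0 0 -1; 0 0 8 0 0 0 -1; 0 0 8 0 0 0 -1'
```

```text
clock: 13.38
eef_pos: [522.6, -40.8, 73.0]
tool_rot: [3.141, -0.001, -3.06]
force: [-0.0, 0.2, -0.3]
width: -0.0
clock: 14.12
eef_pos: [522.5, -41.0, 65.1]
tool_rot: [3.142, -0.0, -3.06]
force: [-0.3, 0.9, 1.5]
width: -0.0
```

```bash
python3 -m jog '0 0 1 0 0 0 -1; 0 0 2 0 0 0 -1; 0 0 3 0 0 0 -1; 0 0 3 0 0 0 -1'; python3 -m jog '0 0 0.5 0 0 0 -1; 0 0 1 0 0 0 -1; 0 0 1.5 0 0 0 -1; 0 0 1.5 0 0 0 -1'
```

```text
clock: 14.62
eef_pos: [522.7, -41.0, 62.2]
tool_rot: [3.142, -0.0, -3.06]
force: [-0.7, -0.2, 0.2]
width: 0.1
clock: 15.12
eef_pos: [522.7, -41.0, 60.8]
tool_rot: [3.142, -0.0, -3.06]
force: [0.3, -0.4, -1.2]
width: -0.2
```

```bash
python3 -m jog '0 0 0.5 0 0 0 -1; 0 0 1 0 0 0 -1; 0 0 1.5 0 0 0 -1; 0 0 1.5 0 0 0 -1'; python3 -m jog '0 0 0.4 0 0 0 -1; 0 0 0.8 0 0 0 -1; 0 0 0.8 0 0 0 -1'
```

```text
clock: 15.62
eef_pos: [522.8, -41.0, 59.6]
tool_rot: [-3.142, 0.0, -3.06]
force: [-1.1, -0.4, 5.4]
width: 0.0
clock: 16.0
eef_pos: [522.8, -41.1, 59.4]
tool_rot: [-3.141, 0.0, -3.06]
force: [-3.1, 1.2, 11.4]
width: -0.1
```

```bash
python3 -m jog '0 0 0.5 0 0 0 -1; 0 0 1 0 0 0 -1; 0 0 1 0 0 0 -1';  python3 -m jog '0 0 -6 0 0 0 -1; 0 0 -14 0 0 0 -1; 0 0 -18 0 0 0 -1; 0 0 -18 0 0 0 -1';python3 -c "
from h import *
go(527.8,-115.6,62,np.pi+.08)"
```

```text
clock: 16.38
eef_pos: [522.8, -41.0, 59.2]
tool_rot: [-3.141, 0.001, -3.06]
force: [-4.0, -0.4, 20.4]
width: -0.1
clock: 16.88
eef_pos: [522.9, -41.1, 75.7]
tool_rot: [3.142, 0.0, -3.06]
force: [0.1, 0.5, -0.4]
width: 0.0
at [522.9 -41.1  75.7] rot [ 3.142  0.    -3.06 ] t 16.88 F [ 0.1  0.5 -0.4] w 0.0
shift [  1.2 -74.7  13.7] turn [0.  0.  0.1]
```

Bolt 3 is tight (20 N, no drop). On to bolt 2.

```bash
python3 -m jog '0 -20 0 0 0 0 -1; 1 -45 0 0 0 0 -1; 1 -68 0 0 0 0 -1; 1 -75 0 0 0 0 -1; 1 -75 4 0 0 0 -1; 1 -75 9 0 0 0 -1; 1 -75 12 0 0 0 -1; 1 -75 12 0 0 0 -1'; python3 -m jog '0 0 0.7 0 0 0 -1; 0 0 1.4 0 0 0 -1; 0 0 2.1 0 0 0 -1; 0 0 2.8 0 0 0 -1; 0 0 3.4 0 0 0 -1; 0 0 3.4 0 0 0 -1'
```

```text
clock: 17.88
eef_pos: [527.6, -115.1, 63.1]
tool_rot: [3.141, -0.001, -3.059]
force: [-0.2, -0.2, 0.7]
width: 0.3
clock: 18.62
eef_pos: [527.8, -115.9, 60.1]
tool_rot: [3.142, -0.0, -3.06]
force: [0.3, -0.4, -0.6]
width: 0.4
```

```bash
python3 -m jog '0 0 0.5 0 0 0 -1; 0 0 1 0 0 0 -1; 0 0 1.5 0 0 0 -1; 0 0 1.5 0 0 0 -1'; python3 -m jog '0 0 0.5 0 0 0 -1; 0 0 1 0 0 0 -1; 0 0 1 0 0 0 -1; 0 0 1 0 0 0 -1'
```

```text
clock: 19.12
eef_pos: [527.8, -115.9, 58.6]
tool_rot: [-3.142, -0.0, -3.06]
force: [-0.1, 0.3, 2.3]
width: 0.0
clock: 19.62
eef_pos: [527.8, -115.9, 57.5]
tool_rot: [3.142, -0.0, -3.06]
force: [-0.1, -0.7, 0.7]
width: -0.3
```

```bash
python3 -m jog '0 0 0.7 0 0 0 -1; 0 0 1.4 0 0 0 -1; 0 0 2 0 0 0 -1; 0 0 2 0 0 0 -1'; python3 -m jog '0 0 0.5 0 0 0 -1; 0 0 1 0 0 0 -1; 0 0 1.5 0 0 0 -1; 0 0 2 0 0 0 -1'; python3 -m jog '0 0 0.5 0 0 0 -1; 0 0 1 0 0 0 -1; 0 0 1 0 0 0 -1'
```

```text
clock: 20.12
eef_pos: [527.8, -115.9, 55.5]
tool_rot: [3.142, -0.0, -3.06]
force: [-0.7, -0.4, 1.7]
width: 0.2
clock: 20.62
eef_pos: [527.9, -115.8, 54.0]
tool_rot: [-3.141, 0.0, -3.06]
force: [-1.7, 0.1, 10.6]
width: 0.2
clock: 21.0
eef_pos: [527.8, -115.9, 54.0]
tool_rot: [-3.141, 0.0, -3.06]
force: [-3.4, 0.5, 16.6]
width: 0.2
```

Bolt 2 dropped about 6 mm (contact at 54 mm, 17 N), so it is the loose one. I back off, look and find tab 2.

```bash
python3 -m jog '0 0 -12 0 0 0 -1; 0 0 -40 0 0 0 0; 20 0 -60 0 0 0 0; 20 0 -70 0 0 0 0.2; 20 0 -70 0 0 0 0.2; 20 0 -70 0 0 0 0.2'; python3 - <<'E'
from h import *
d=snap('wrist','w9.png'); W=pts(d).reshape(-1,3)
for c in((522,-41.1),(527.8,-115.7),(533.8,-190.4)):
    m=(np.hypot(W[:,0]-c[0],W[:,1]-c[1])<12)&(W[:,2]>49)&(W[:,2]<65); q=W[m]; print('bolt',m.sum(),q.mean(0) if len(q) else '')
xf=np.array([np.cos(.08),np.sin(.08)]); yf=np.array([-xf[1],xf[0]])
F=(W[:,:2]-[531.8,-115.4]); fx=F@xf; fy=F@yf
m=(abs(fy)<14)&(fx<-45)&(fx>-75)&(W[:,2]>48)&(W[:,2]<60); q=W[m]
print('tab top',m.sum(),q.mean(0),'fx',np.percentile(fx[m],[1,99]),'fy',np.percentile(fy[m],[1,99]))
go(472,-120.2,36,np.pi+.08)
E
```

```text
clock: 21.75
eef_pos: [508.3, -117.3, 122.0]
tool_rot: [3.141, -0.0, -3.06]
force: [-0.0, -0.1, 0.2]
width: 51.6
bolt 944 [520.94379036 -42.86077581  57.29248576]
bolt 744 [ 527.2454012  -116.32841142   52.76770015]
bolt 965 [ 532.03884855 -189.8696646    57.57971155]
tab top 830 [ 471.85213057 -120.54870654   52.45365117] fx [-66.63639602 -53.07775422] fy [-8.20538409  7.59583316]
at [ 508.1 -117.3  121.9] rot [ 3.141e+00 -1.000e-03 -3.060e+00] t 21.8 F [-0.1  0.4 -0.2] w 51.2
shift [36.1  0.  85.9] turn [ 0.  -0.   0.1]
```

View pics/w9.png

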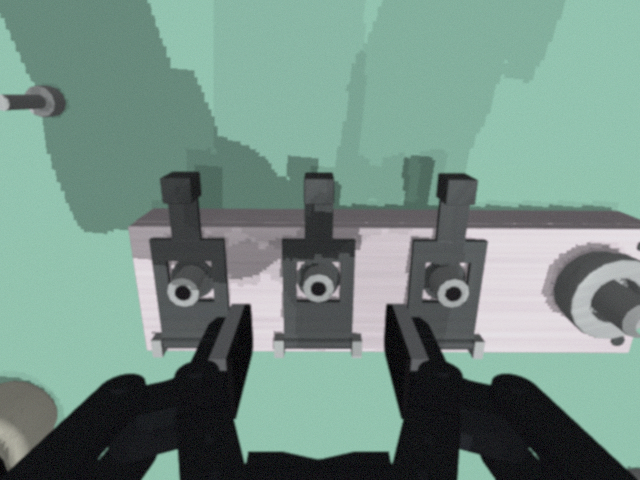

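Bolt 2 at (318,288) now sits about 5 mm lower than its neighbours, and tab 2 is at (318,188). The tab measurement agrees with the geometry to within 0.5 mm.

```bash
python3 -m jog '20 0 10 0 0 0 0.2; 36 0 25 0 0 0 0.2; 36 0 45 0 0 0 0.2; 36 0 62 0 0 0 0.2; 36 0 76 0 0 0 0.2; 36 0 85 0 0 0 0.2; 36 0 85 0 0 0 0.2; 36 0 85 0 0 0 0.2'; python3 - <<'E'
from h import *
go(471.9,-120.5,36,np.pi+.08)
d=snap('wrist','w10.png')
E
```

```text
clock: 22.8
eef_pos: [472.3, -120.4, 37.9]
tool_rot: [-3.141, 0.001, -3.06]
force: [-0.2, 0.4, 0.2]
width: 51.3
at [ 472.3 -120.4   37.9] rot [-3.141e+00  1.000e-03 -3.060e+00] t 22.8 F [-0.2  0.4  0.2] w 51.3
shift [ 0.4 -0.   1.9] turn [-0.   0.   0.1]
```

View pics/w10.png

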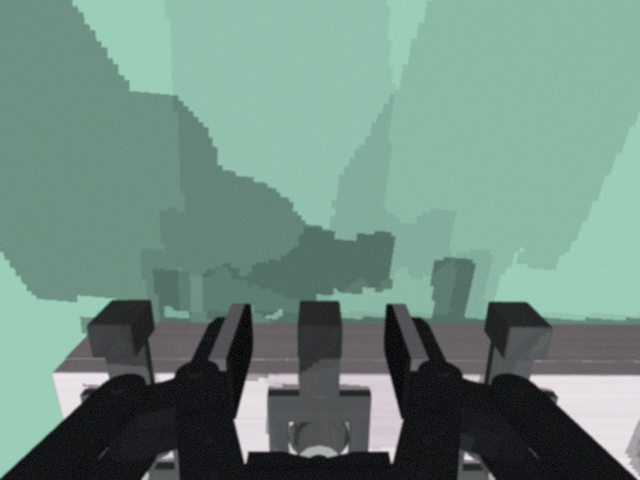

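Tab 2 at (320,330) is centred between the fingers at (235,335) and (400,335), and the neighbouring tabs are clear. I close on it.

```bash
python3 -m jog '0 0 1 0 0 0 -0.2; 0 0 1 0 0 0 -1; 0 0 1 0 0 0 -1; 0 0 1 0 0 0 -1; 0 0 1 0 0 0 -1; 0 0 1 0 0 0 -1'; python3 - <<'E'
from h import *
s=st(); r=98
for th in np.radians([5,10,15,20,25,30,35,40,45,50,54]):
    print(round(np.degrees(th)),'tool x',round(-r*(1-np.cos(th)),1),'z',round(-r*np.sin(th),1))
E
```

```text
clock: 23.6
eef_pos: [472.1, -120.1, 36.7]
tool_rot: [3.141, 0.0, -3.06]
force: [-0.8, 2.6, 3.2]
width: 14.3
clock 23.6
qpos [ 0.266  0.733 -0.11   2.108  0.241  0.311  1.607]
eef_pos [ 472.103 -120.105   36.683]
tool_rot [ 3.141  0.    -3.06 ]
force [-0.849  2.585  3.212]
width 14.281
5 tool x -0.4 z -8.5
10 tool x -1.5 z -17.0
15 tool x -3.3 z -25.4
20 tool x -5.9 z -33.5
25 tool x -9.2 z -41.4
30 tool x -13.1 z -49.0
35 tool x -17.7 z -56.2
40 tool x -22.9 z -63.0
45 tool x -28.7 z -69.3
50 tool x -35.0 z -75.1
54 tool x -40.4 z -79.3
```

```bash
python3 -m jog '-0.1 0 -4 0 0 0 -1; -0.4 0 -8.5 0 0 0 -1; -1.5 0 -17 0 0 0 -1; -3.3 0 -25.4 0 0 0 -1; -3.3 0 -25.4 0 0 0 -1; -3.3 0 -25.4 0 0 0 -1'; python3 - <<'E'
from h import *
d=snap('wrist','w11.png')
E
```

```text
clock: 24.35
eef_pos: [477.7, -119.7, 62.3]
tool_rot: [3.141, 0.005, -3.059]
force: [5.5, 3.7, -7.6]
width: 14.5
```

View pics/w11.png

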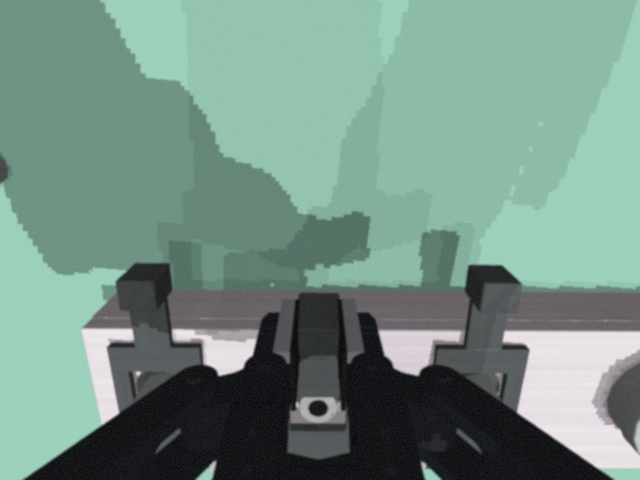

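```bash
python3 -m jog '-3.6 0 -8 0 0 0 -1; -6.9 0 -16 0 0 0 -1; -10.8 0 -23.6 0 0 0 -1; -15.4 0 -30.8 0 0 0 -1; -15.4 0 -30.8 0 0 0 -1; -15.4 0 -30.8 0 0 0 -1'
```

```text
clock: 25.15
eef_pos: [493.3, -118.5, 92.9]
tool_rot: [3.141, 0.005, -3.06]
force: [6.8, 3.7, -10.2]
width: 14.3
```

```bash
python3 -m jog '-5.7 0 -6.8 0 0 0 -1; -12 0 -13.1 0 0 0 -1; -18.5 0 -18.9 0 0 0 -1; -24 0 -23.1 0 0 0 -1; -24 0 -23.1 0 0 0 -1; -24 0 -23.1 0 0 0 -1'; python3 - <<'E'
from h import *
d=snap('wrist','w12.png')
d=snap('scene','s12.png'); cv2.imwrite('pics/s12c.png',cv2.resize(d['image'][130:290,230:430],None,fx=4,fy=3.75)[:,:,::-1])
E
```

```text
clock: 25.9
eef_pos: [514.7, -116.8, 114.9]
tool_rot: [3.141, 0.0, -3.06]
force: [5.3, 1.2, -15.4]
width: 14.1
```

View pics/w12.png

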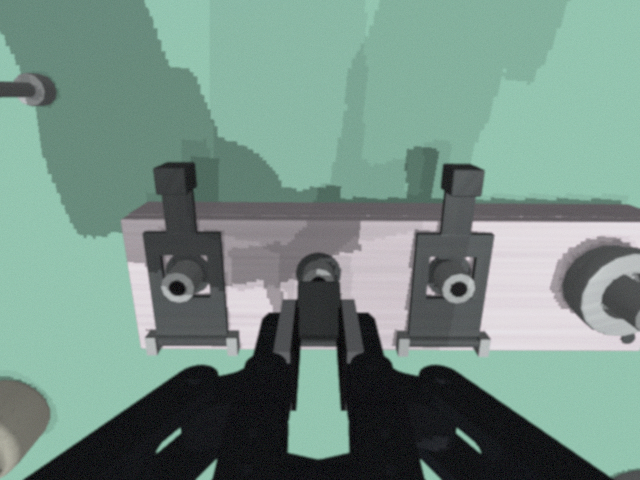

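View pics/s12c.png

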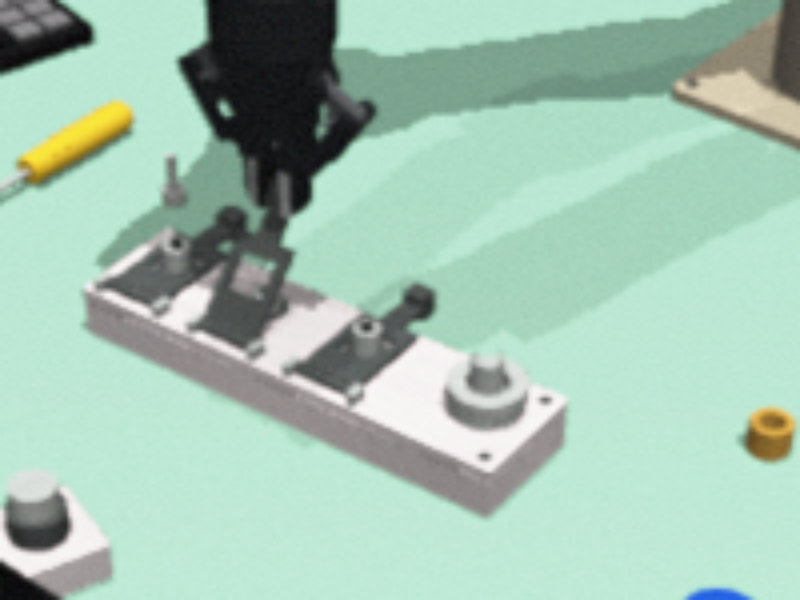

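```bash
python3 - <<'E'
from h import *
xf=np.array([np.cos(.08),np.sin(.08)]); yf=np.array([-xf[1],xf[0]])
def an(n,o,y0):
    W=pts(snap(n)).reshape(-1,3); F=W[:,:2]-o; fx=F@xf; fy=F@yf-y0; z=W[:,2]
    m=(abs(fy)<19)&(fx>-60)&(fx<48)&(z>42)&(z<105)&((abs(fy)>12)|(z>75))
    q=np.c_[fx,z][m]
    for lo in range(45,105,8):
        k=q[(q[:,1]>=lo)&(q[:,1]<lo+8)]; print(n,lo,len(k),k.mean(0) if len(k) else '')
an('scene',np.array([531.8,-115.4]),0)
d=snap('top','t12.png'); 
for n in('scene','top'):
  W=pts(snap(n)).reshape(-1,3); F=W[:,:2]-[531.8,-115.4]; fx=F@xf; fy=F@yf
  for s,nm in((75,'c3'),(-75,'c1')):
    m=(abs(fy-s)<8)&(abs(fx+60)<9)&(W[:,2]>30); print(n,nm,m.sum(),np.percentile(W[m,2],95) if m.sum() else '')
  m=(np.hypot(W[:,0]-518.5,W[:,1]-50)<27)&(np.hypot(W[:,0]-518.5,W[:,1]-50)>12)&(W[:,2]>45); print(n,'ring',W[m].mean(0),np.median(W[m,2]))
st()
E
```

```text
scene 45 20 [35.94804705 49.32802901]
scene 53 20 [32.58111426 56.68487146]
scene 61 21 [24.66232001 64.83012565]
scene 69 21 [19.29541423 73.14957524]
scene 77 21 [11.37364091 81.6808236 ]
scene 85 37 [ 4.85201739 90.02860232]
scene 93 52 [ 0.26397868 96.74959896]
scene 101 13 [ -6.51371727 102.93684366]
scene c3 37 57.04659472174774
scene c1 35 56.99651030219773
scene ring [528.05722242  54.05260082  60.52474194] 61.68860714627067
top c3 62 55.9841734385833
top c1 0 
top ring [517.44199683  50.53025827  60.66312917] 61.073595783802375
clock 26.2
qpos [ 0.287  0.628 -0.175  1.962  0.19   0.567  1.637]
eef_pos [ 514.685 -116.791  114.917]
tool_rot [ 3.141  0.    -3.06 ]
force [  6.307   1.703 -14.637]
width 13.882
```

```bash
python3 -m jog '0 0 0 0 0 0 -1; 0 0 0 0 0 0 -1; 0 0 0 0 0 0 -1; 0 0 0 0 0 0 -1'; python3 -c "
from h import *
s=st(); print(abs(np.array(s['qd'])).max()); print(ctrl.finish_job())"
```

```text
clock: 26.7
eef_pos: [514.7, -116.8, 114.9]
tool_rot: [3.141, 0.0, -3.06]
force: [5.1, 1.1, -14.9]
width: 14.4
clock 26.7
qpos [ 0.287  0.628 -0.175  1.962  0.19   0.567  1.637]
eef_pos [ 514.657 -116.794  114.91 ]
tool_rot [ 3.141  0.    -3.06 ]
force [  5.114   1.068 -14.874]
width 14.358
0.0016874054118738147
the job is handed in; nothing more can be done
None
```

I handed the job in at 26.7 s with the ring on its seat, the loose bolt found, and its cover held open. No verdict was reported.

- **Ring:** I lowered it over the post until it touched the seat (about 13 N) and released it there. Afterwards its top measured about 61–62 mm above the bench, which fits a 12 mm ring on the 50 mm seat. The wrist camera showed it centred round the post.
- **Bolts:** Bolt 3 did not drop at about 20 N, so it is tight. Bolt 2 sank about 6 mm and stayed down, so it is the loose one. I did not tap bolt 1.
- **Cover 2:** The gripper is holding the tab, and the arm was still at hand-in. The scene camera's depth reading put the cover at about 52° (0.90 rad); the arm's travel suggested 53–56°. Both are above the 45° needed.
- **Other covers:** Covers 1 and 3 looked shut in the last pictures. The scene camera read both their tabs at about 57 mm against an expected 54 mm, within its usual error. The top camera could not see tab 1, so cover 1 has only the one depth reading.
- **Disagreements:** The gripper read about 46 mm on the 50 mm ring and 14 mm on the 16 mm tab. About 15 N of steady load remained on the wrist while holding the cover.
- **Bystanders:** I touched none of them as far as I could see, but I did not measure their positions again at the end.

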